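Seat and hold the jig cover on its hidden locating pin

ROBOT

A 6-joint arm with a two-finger parallel gripper is mounted at the origin on a cart in front of the work surface, level with it; the furniture and walls round the work are solid. World frame = base frame: x ahead of the robot, y to its left, z up, the work surface at z = 0. Lengths are in m, angles in rad, forces in N, time in s.
With the tool pointing down it reaches from about 0.4 to 0.825 m from the base axis. Payload 7 kg.
Tool frame: the origin (TCP) lies midway between the tips of the shut fingers; the grasp point (between the pads) lies arm.hold_point_z behind it (arm.hold_point_z is the distance from the TCP to the grasp point, in m); z points along the fingers, y is the line along which they close (so a half turn about z gives the same grasp; the last joint's range is limited). The gripper opens to 88 mm and grips with 3 to 60 N. Pads are 19 mm wide; open, the fingers measure 130 mm over their backs; the gripper's body (78 mm by 193 mm) begins 47 mm behind the grasp point.
Start: joints at [1.515, 0.359, 0.012, 0, -1.224, -0.288], TCP at [0.228, 0.635, 0.227] pointing down, gripper open.
Joint ranges: [-3.07, 3.07], [-1.43, 2.12], [-1.02, 1.25], [-3.03, 1.67], [-3.05, -0], [-3.03, 3.03]. Speed limits (rad/s): [2.39, 2.39, 3.01, 3.14, 3.14, 3.14].

INTERFACE

Orientations are given as [roll, pitch, yaw] about the fixed x, y, z axes, in that order (R = Rz(yaw) Ry(pitch) Rx(roll)).
In Python, from station import arm gives the robot as it stands.
- The arm moves only by the shell command python3 -m crank 'ROWS' [OPENING] [FORCE]. ROWS is JSON, a list that holds one entry, the list of rows, each a list of 4 numbers: the shift along the tool's x, y, z in units of 25 mm (1.0 is 25 mm), then the turn about the tool's z in units of 5 degrees (1.0 is 5 degrees). A call has 1 to 12 rows; each row is the pose to reach, as a shift and turn from the pose commanded when the call began, along the tool's axes at that moment; what a row does not reach only later rows make up. A row lasts 1/8 s, in which the tool goes at most 62.5 mm and 10.7 degrees, less where a joint would pass 70% of its speed; a pose out of reach is approached as far as the arm can. A call with a gripper value outside its range is refused whole. OPENING is the closure, from 0 (fully open) to 1 (shut), set as the call begins (- or left out, the last holds). The fingers move at their own pace and stop on an object; FORCE is the grip in N (left out, the last holds). Time passes only in rows, so rows that repeat a pose let the fingers close. It gives the time, the measured TCP pose, the force, the opening and the grip force at its end, in the units of the state.
- arm.get_state(): the state, without advancing time (a new reading comes with each control period).
- arm.grab_frame(name): name is "scene" or "side" or "wrist"; returns (picture, depth): 384x512x3 uint8, red, green, blue; 384x512 float32, m along the optical axis (not along the pixel's ray), 0 where there is no reading.
- arm.get_calibration(name): a dict with "mtx" (3x3 intrinsics, pixels), "R" (3x3) and "t" (3): a world point X has camera coordinates R X + t; the wrist camera has in their place "mount" (4x4, takes a point from camera to tool coordinates, whose origin is the TCP and whose axes are the flange's). Camera axes: x right, y down, z forward; pixel columns grow to the right and rows downward; lengths in m; the calibration is good to about 2 mm. The wrist camera is an equidistant fisheye: a pixel r from the principal point sees the ray r / f radians off the axis. A picture is of the moment at which its call begins: read the wrist's pose just before it. get_calibration takes no time and is no camera call.
- arm.job_done(): hands the job in; it is judged then, once.
Trained networks look in the newest picture that a camera, given by its name, has taken for a name from the list of things; names that differ only in an ending like _2 or _b are one class to them, and where a whole thing is asked for, a point or a joint stands for the part that bears it (a point fixed in the world has none). Each returns a list of dicts, best first, with "score" (0 to 1); they miss things now and then, are a little off and sometimes report something else, mostly with a low value. They report only what shows in the picture. A call takes as long as a camera call.
- arm.recognise(thing, camera): "extent" ([left, top, width, height] in pixels, round what is visible of it).
- arm.trace(thing, camera): "mask" (384x512 bool, what is visible of it) and "extent" ([left, top, width, height] in pixels, round what is visible of it).
The state is a dict: "t": time; "q": joint angles; "qd": joint speeds; "joint_efforts": joint torques, N m; "eef_pos": TCP position; "ee_rot": TCP orientation; "force": force on the tool from outside, world axes, zero at the start; "moment": the same for the moment, N m; "width": finger opening in m; "gripper_force": force on a finger pad.
Only numpy, scipy, OpenCV 4.12 (cv2) and the standard library are available. Lean on these libraries where they do the work, as an engineer would, in place of code of your own. Each camera call takes 0.05 s, during which the arm holds its last target. There are 200 camera calls.

TASK

Each of the two jigs on the bench holds a stamping; pick up the jig cover by its black grip and put it on the jig that holds the L-shaped angle bracket, square with the jig: where the pin stands along the jig's centre line is hidden under the cover, so slide the cover along the jig as needed until it drops over the pin. Then press it down against the pin's sprung collar until it lies flat on the jig, and finish while still gripping the cover and holding it pressed down. Leave the bracket in its nest, do not set the cover on the other jig, and do not disturb the joggled strip, the white jar, or the loupe.

Things in the scene. Friction and masses are not known exactly. Their poses are not given: they have to be found in the camera images.
- cover: jig cover: aluminium block 132 (its x) x 52 (its y) x 16 mm, underside down, origin at the centre of the underside; 0.18 to 0.27 kg. Mid-underside a blind socket, 16 mm wide, 13.5 mm deep. On top a black upright grip bar, 60 mm along x, 16 mm thick across y, 16 to 50 mm above the underside. Both ends are alike: half a turn fits as well
- cover_grip (a point): middle of the cover's grip bar, on the socket's axis, 40 mm above the underside; x along the bar, y across its 16 mm thickness
- jig_a: one of two like flat steel jig bases fixed to the bench, 140 (its x) x 60 (its y) x 18 mm high; origin at the centre of the underside. In its +x half a square nest (42 x 42 mm, 12 mm deep, centred at x = +43 mm) holds a stamping. Near its middle stands a locating pin with a sprung collar (see its top point)
- jig_b: the other of two like flat steel jig bases fixed to the bench, 140 (its x) x 60 (its y) x 18 mm high; origin at the centre of the underside. In its +x half a square nest (42 x 42 mm, 12 mm deep, centred at x = +43 mm) holds a stamping. Near its middle stands a locating pin with a sprung collar (see its top point)
- jig_a_nest (a point): centre of the floor of jig_a's nest, 6 mm above the bench
- jig_b_nest (a point): centre of the floor of jig_b's nest, 6 mm above the bench
- jig_a_top (a point): middle of jig_a's top face, 18 mm above the bench, axes as the jig's. The upright pin (12 mm thick, the top 4 mm tapering to a 6 mm flat, tip 11.5 mm above this face) stands anywhere from x = -8 to +8 mm, y = 0: not reported, and different in each jig. Round it a sprung collar, 24 mm wide, stands 4 mm proud; 4 N start it down, 8 N press it level with the face
- jig_b_top (a point): middle of jig_b's top face, 18 mm above the bench, axes as the jig's. The upright pin (12 mm thick, the top 4 mm tapering to a 6 mm flat, tip 11.5 mm above this face) stands anywhere from x = -8 to +8 mm, y = 0: not reported, and different in each jig. Round it a sprung collar, 24 mm wide, stands 4 mm proud; 4 N start it down, 8 N press it level with the face
- angle_bracket: small grey L-shaped stamped bracket, 16 x 32 x 9 mm, with one end bent straight up and a hole; lies in the nest of one of the jigs; origin at the centre of its underside
- joggled_strip: small copper-brown stamped strip without a hole, 14 x 35 x 9 mm, stepped (Z profile); lies in the nest of the other jig; origin at the centre of its underside
- white_jar: bystander: small white screw-top jar, 37 mm wide, 38 mm high; origin at the centre of its underside
- loupe: bystander: black stand loupe, 35 mm wide, 34 mm high; origin at the centre of its underside

How it is judged:
On the way, in this order (a step that is already met when the one before it is completed fails the run):
1. the cover is gripped and lifted clear of the bench (height (world z) of cover above 0.034 m and contact force between the fingers and cover above 1 N), for 0.2 s.
2. the cover has dropped over the pin of the jig with the angle bracket (((horizontal distance between angle_bracket and jig_a_nest below 0.02 m and height (world z) of angle_bracket below 0.015 m and z of cover in the frame of jig_a_top between -0.004 and 0.0065 m and x of cover in the frame of jig_a_top between -0.014 and 0.014 m and y of cover in the frame of jig_a_top between -0.006 and 0.006 m and angle between the x axis of cover and the x axis of jig_a, either way round below 0.17 rad) or (horizontal distance between angle_bracket and jig_b_nest below 0.02 m and height (world z) of angle_bracket below 0.015 m and z of cover in the frame of jig_b_top between -0.004 and 0.0065 m and x of cover in the frame of jig_b_top between -0.014 and 0.014 m and y of cover in the frame of jig_b_top between -0.006 and 0.006 m and angle between the x axis of cover and the x axis of jig_b, either way round below 0.17 rad))), for 0.2 s.
At the end, for the whole second after the job is handed in: the cover is on the pin of the jig with the angle bracket (within 14 mm along and 6 mm across its middle, within 10 degrees of square), less than 1.7 mm above the top face, gripped and at rest; bracket in its nest (within 20 mm of its centre), joggled strip moved under 15 mm (((horizontal distance between angle_bracket and jig_a_nest below 0.02 m and height (world z) of angle_bracket below 0.015 m and z of cover in the frame of jig_a_top between -0.004 and 0.0017 m and x of cover in the frame of jig_a_top between -0.014 and 0.014 m and y of cover in the frame of jig_a_top between -0.006 and 0.006 m and angle between the x axis of cover and the x axis of jig_a, either way round below 0.17 rad) or (horizontal distance between angle_bracket and jig_b_nest below 0.02 m and height (world z) of angle_bracket below 0.015 m and z of cover in the frame of jig_b_top between -0.004 and 0.0017 m and x of cover in the frame of jig_b_top between -0.014 and 0.014 m and y of cover in the frame of jig_b_top between -0.006 and 0.006 m and angle between the x axis of cover and the x axis of jig_b, either way round below 0.17 rad)) and contact force between the fingers and cover above 1 N and linear speed of cover below 0.02 m/s and distance of joggled_strip from where it was at the start of the episode below 0.015 m); the arm keeps its last pose, push and grip.
It fails at once if the cover is set down on the jig without the angle bracket ((horizontal distance between angle_bracket and jig_a_nest below 0.02 m and horizontal distance between cover and jig_b_top below 0.05 m and z of cover in the frame of jig_b_top below 0.013 m) or (horizontal distance between angle_bracket and jig_b_nest below 0.02 m and horizontal distance between cover and jig_a_top below 0.05 m and z of cover in the frame of jig_a_top below 0.013 m)).
It fails at once if the bracket is pushed out of its nest (horizontal distance between angle_bracket and jig_a_nest above 0.03 m and horizontal distance between angle_bracket and jig_b_nest above 0.03 m).
It fails at once if the joggled strip, the white jar or the loupe is disturbed (moved more than 20 mm) (distance of any of joggled_strip, white_jar, loupe from where it was at the start of the episode above 0.02 m).
It also fails if it takes over 45 s, if anything falls off the work surface, if the arm or the gripper's body presses on something with over 40 N, if the wrist force passes 120 N, or if a joint passes its speed limit or range.

## Working session

There is one attempt and no reset: what is moved stays moved. The work goes in short steps, Python scripts to look and compute and a shell command to move; the robot and the scene stay as the last step left them, time stands still between calls to the robot, and variables do not carry over. Pictures are saved under pics/ and viewed, at most 10 in all, crops included, and the job is handed in when it is done.

```bash
ls; mkdir -p pics
cat > h.py <<'E'
import numpy as np, cv2
from station import arm
from scipy.spatial.transform import Rotation as Ro
def cloud(cam,depth):
    """world points per pixel for a fixed camera"""
    c=arm.get_calibration(cam);K=np.array(c["mtx"]);R=np.array(c["R"]);t=np.array(c["t"])
    v,u=np.mgrid[:depth.shape[0],:depth.shape[1]]
    P=np.stack([(u-K[0,2])/K[0,0]*depth,(v-K[1,2])/K[1,1]*depth,depth],-1)
    return (P-t)@R
E
python3 - <<'E'
from h import *
s=arm.get_state();print(s)
pics=[]
for cam in ("scene","side"):
    im,d=arm.grab_frame(cam);pics.append(im);W=cloud(cam,d);np.savez(f"{cam}.npz",im=im,d=d,W=W)
    for th in ("cover","cover_grip","jig_a","angle_bracket","joggled_strip","white_jar","loupe"):
        for r in arm.trace(th,cam)[:3]:
            m=r["mask"]&(d>0)
            if m.sum()<5: continue
            p=W[m];print(cam,th,round(r["score"],2),r["extent"],m.sum(),"med",np.median(p,0).round(3),"zmax",np.percentile(p[:,2],95).round(3))
for cam,im in zip(("scene","side"),pics): cv2.imwrite(f"pics/{cam}0.png",cv2.resize(im[...,::-1],(768,576)))
E
```

```text
pics
{'t': 0.0, 'q': array([ 1.51509503e+00,  3.59426686e-01,  1.10248402e-02, -3.35047437e-04,
       -1.22409872e+00, -2.88108986e-01]), 'qd': array([-2.13081906e-04, -9.76455181e-04, -9.83688720e-05,  2.12865497e-03,
       -9.42397737e-04, -1.82094713e-03]), 'joint_efforts': array([ 1.10813248e-04, -5.82710302e+01,  2.93079096e+01,  6.99776977e+00,
        7.21077886e-03, -1.57907593e-04]), 'eef_pos': array([0.2273862 , 0.63501152, 0.22558487]), 'ee_rot': array([ 3.13986916e+00, -1.82308075e-04, -3.43924246e-01]), 'force': array([-0.13393606,  0.22918637,  0.09632714]), 'moment': array([-0.0137764 , -0.00593885,  0.02114413]), 'gripper_force': 0.0, 'width': 0.08735883231110314}
scene cover 0.95 [234.0, 201.3, 68.9, 53.9] 1772 med [ 0.49  -0.009  0.015] zmax 0.048
scene cover_grip 0.56 [230.2, 201.5, 73.9, 54.1] 1784 med [ 0.49  -0.009  0.015] zmax 0.048
scene jig_a 0.67 [322.5, 222.6, 77.7, 57.0] 2147 med [ 0.535 -0.172  0.016] zmax 0.018
scene jig_a 0.61 [174.3, 165.0, 69.6, 42.7] 1384 med [0.534 0.165 0.016] zmax 0.018
scene jig_a 0.35 [229.9, 203.4, 70.7, 53.1] 1732 med [ 0.48
[... 551 characters left out ...]
zmax 0.05
side cover_grip 0.89 [220.1, 191.8, 66.1, 34.2] 1347 med [ 0.502 -0.012  0.017] zmax 0.05
side cover_grip 0.6 [275.3, 232.6, 76.0, 31.5] 1732 med [ 0.542 -0.179  0.018] zmax 0.02
side jig_a 0.79 [208.5, 154.7, 55.7, 22.3] 840 med [0.544 0.157 0.017] zmax 0.02
side jig_a 0.78 [271.4, 237.0, 79.0, 27.8] 1788 med [ 0.542 -0.179  0.018] zmax 0.02
side jig_a 0.36 [303.4, 176.1, 15.9, 21.6] 259 med [ 0.658 -0.013  0.03 ] zmax 0.04
side joggled_strip 0.63 [326.2, 239.3, 13.0, 13.6] 81 med [ 0.594 -0.182  0.009] zmax 0.016
side white_jar 0.66 [304.7, 175.8, 16.9, 22.3] 271 med [ 0.657 -0.012  0.032] zmax 0.04
side loupe 0.49 [170.5, 176.6, 17.9, 21.4] 232 med [0.387 0.121 0.029] zmax 0.035
```

View pics/scene0.png

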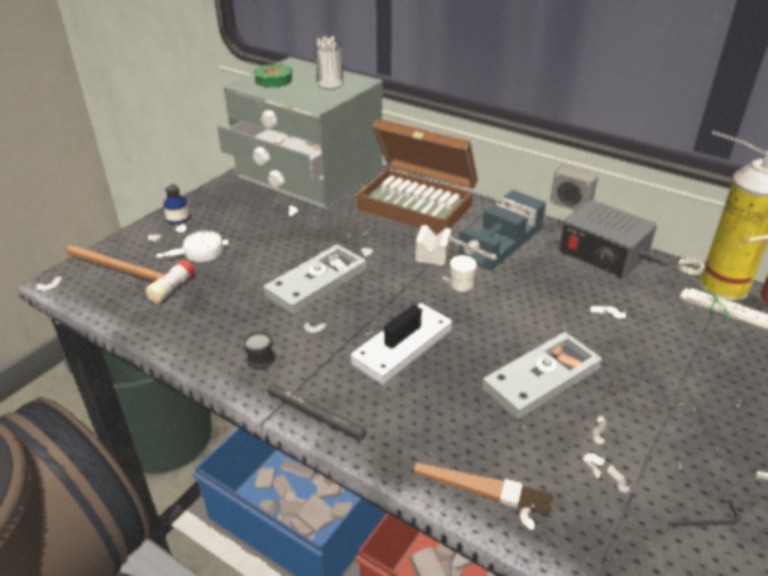

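Run:
```python
from h import *
for cam in ("scene","side"):
    z=np.load(cam+".npz");W=z["W"];d=z["d"]
    im=z["im"]
    for n,c,zl,zh,dx in (("grip",(0.495,-.01),.042,.056,.1),("cover",(0.495,-.01),.0125,.0195,.1),("jigL",(0.54,.163),.0145,.0225,.1),("jigR",(.54,-.175),.0145,.0225,.1)):
        m=(d>0)&(np.hypot(W[...,0]-c[0],W[...,1]-c[1])<dx)&(W[...,2]>zl)&(W[...,2]<zh)
        m=cv2.morphologyEx(m.astype(np.uint8),cv2.MORPH_OPEN,np.ones((2,2)))>0
        nn,l,st,_=cv2.connectedComponentsWithStats(m.astype(np.uint8));m=l==1+np.argmax(st[1:,4])
        p=W[m]
        r=cv2.minAreaRect((p[:,:2]*1000).astype(np.float32))
        print(cam,n,m.sum(),"z",np.median(p[:,2]).round(4),"rect",np.round(r[0],1),np.round(r[1],1),round(r[2],1))
# colours inside nests
z=np.load("scene.npz")
im=z["im"];a=cv2.resize(im[160:215,170:250],None,fx=8,fy=8,interpolation=cv2.INTER_CUBIC)[:,:390*2]
b=cv2.resize(im[220:285,320:402],None,fx=8,fy=8,interpolation=cv2.INTER_CUBIC)
w=380
a=cv2.resize(a,(w,280));b=cv2.resize(b,(w,280))
cv2.imwrite("pics/nests.png",np.hstack([a,b])[...,::-1])
```

```text
scene grip 216 z 0.0471 rect [ 254.2 -149.5] [694.6  44.1] 29.8
scene cover 947 z 0.0147 rect [ 252.1 -131.2] [704.  115.2] 26.8
scene jigL 897 z 0.0165 rect [264.4 -41.2] [838.7 133.9] 35.9
scene jigR 1494 z 0.0168 rect [ 287.4 -222.3] [679.7 117.3] 10.4
side grip 171 z 0.0479 rect [532.6   6.5] [104.9  38.1] 26.5
side cover 718 z 0.0165 rect [514.3  -5.1] [ 59.7 145.2] 86.3
side jigL 587 z 0.0183 rect [ 362.2 -169.8] [925.6 147.2] 60.2
side jigR 1302 z 0.0184 rect [ 423.1 -389.3] [611.8 151.4] 57.9
```

View pics/nests.png

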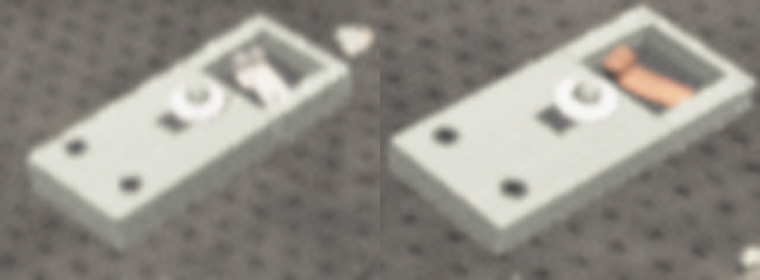

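```bash
cat >> h.py <<'E'
def fit(W,ok,c,zl,zh,rad):
    """robust rectangle in mm around c for points in a height band"""
    m0=ok&(np.hypot(W[...,0]-c[0],W[...,1]-c[1])<rad)&(W[...,2]>zl)&(W[...,2]<zh)
    m=cv2.morphologyEx(m0.astype(np.uint8),cv2.MORPH_OPEN,np.ones((3,3)))
    n,l,st,_=cv2.connectedComponentsWithStats(m);m=(l==1+np.argmax(st[1:,4]))&m0
    p=W[m];r=cv2.minAreaRect((p[:,:2]*1000).astype(np.float32))
    (w,h),a=r[1],r[2]
    if w<h: w,h,a=h,w,a+90
    return dict(n=int(m.sum()),z=np.median(p[:,2]).round(4),c=np.round(r[0],1),size=(round(w,1),round(h,1)),yaw=round((a+90)%180-90,1))
def wrist(d,s):
    c=arm.get_calibration("wrist");K=np.array(c["mtx"]);M=np.array(c["mount"])
    v,u=np.mgrid[:d.shape[0],:d.shape[1]]
    x=(u-K[0,2])/K[0,0];y=(v-K[1,2])/K[1,1];th=np.hypot(x,y)+1e-9
    k=np.tan(np.minimum(th,1.4))/th
    P=np.stack([x*k*d,y*k*d,d],-1)@M[:3,:3].T+M[:3,3]
    return P@Ro.from_euler("xyz",s["ee_rot"]).as_matrix().T+s["eef_pos"]
E
python3 - <<'E'
from h import *
for cam in ("scene","side"):
    z=np.load(cam+".npz");W=z["W"];d=z["d"]
    for n,c,zl,zh,r in (("grip",(0.495,-.01),.035,.056,.06),("cover",(0.495,-.01),.0105,.0215,.085),("jigL",(0.54,.163),.0125,.0235,.085),("jigR",(.54,-.175),.0125,.0235,.085)):
        print(cam,n,fit(W,d>0,c,zl,zh,r))
c=arm.get_calibration("wrist");print(np.round(c["mtx"],1),np.round(c["mount"],3),arm.hold_point_z)
R=Ro.from_euler("xyz",arm.get_state()["ee_rot"]).as_matrix();print(R.round(3))
for X in ((.53,.16,.235),(.505,-.008,.235)):
    print("shift units",(R.T@(np.array(X)-arm.get_state()["eef_pos"])/.025).round(2))
E
```

```text
scene grip {'n': 290, 'z': np.float64(0.047), 'c': array([506.1,  -2.7]), 'size': (61.0, 17.3), 'yaw': -8.9}
scene cover {'n': 1018, 'z': np.float64(0.0147), 'c': array([506.9,  -2. ]), 'size': (133.8, 53.6), 'yaw': -9.0}
scene jigL {'n': 943, 'z': np.float64(0.0165), 'c': array([551.5, 171.9]), 'size': (140.2, 63.0), 'yaw': -9.0}
scene jigR {'n': 1588, 'z': np.float64(0.0168), 'c': array([ 551.5, -172.6]), 'size': (142.6, 62.2), 'yaw': -21.4}
side grip {'n': 244, 'z': np.float64(0.0477), 'c': array([507.8,  -3.6]), 'size': (58.7, 17.4), 'yaw': -7.7}
side cover {'n': 773, 'z': np.float64(0.0166), 'c': array([509. ,  -2.5]), 'size': (132.8, 56.2), 'yaw': -8.1}
side jigL {'n': 618, 'z': np.float64(0.0185), 'c': array([553.4, 170.5]), 'size': (139.3, 65.2), 'yaw': -8.9}
side jigR {'n': 1407, 'z': np.float64(0.0184), 'c': array([ 553.6, -172.3]), 'size': (140.1, 64.3), 'yaw': -20.5}
[[297.3   0.  256.7]
 [  0.  297.3 193. ]
 [  0.    0.    1. ]] [[-0.    -0.97  -0.243  0.065]
 [ 1.     0.    -0.     0.001]
 [ 0.    -0.243  0.97  -0.158]
 [ 0.     0.     0.     1.   ]] 0.0188
[[ 0.941 -0.337  0.   ]
 [-0.337 -0.941  0.   ]
 [ 0.    -0.    -1.   ]]
shift units [17.8  13.83 -0.34]
shift units [19.12 20.49 -0.34]
```

Run:
```python
from h import *
for cam in ("scene","side"):
    z=np.load(cam+".npz");W=z["W"];d=z["d"]
    p=W[(d>0)&(W[...,2]>.06)&(W[...,0]>-.1)&(W[...,0]<.9)&(abs(W[...,1])<.9)]
    H,xe,ye=np.histogram2d(p[:,0],p[:,1],bins=[np.arange(-.1,.91,.1),np.arange(-.9,.91,.1)])
    for i,j in zip(*np.where(H>8)):
        q=p[(p[:,0]>=xe[i])&(p[:,0]<xe[i+1])&(p[:,1]>=ye[j])&(p[:,1]<ye[j+1])]
        print(cam,"x%.1f y%.1f"%(xe[i],ye[j]),int(H[i,j]),q[:,2].max().round(2),end="; ")
    print()
```

```text
scene x0.0 y-0.1 8712 0.28; scene x0.0 y-0.0 469 0.27; scene x0.6 y0.2 104 0.11; scene x0.6 y0.3 584 0.11; scene x0.6 y0.4 415 0.11; scene x0.7 y-0.2 11 0.06; scene x0.7 y0.2 1149 0.17; scene x0.7 y0.3 1298 0.2; scene x0.7 y0.4 1336 0.19; scene x0.8 y-0.4 1361 0.21; scene x0.8 y-0.3 602 0.2; scene x0.8 y-0.2 598 0.06; scene x0.8 y-0.1 426 0.09; scene x0.8 y-0.0 174 0.13; scene x0.8 y0.1 770 0.13; scene x0.8 y0.2 1226 0.17; scene x0.8 y0.3 865 0.24; scene x0.8 y0.4 290 0.19; 
side x0.0 y-0.1 2278 0.26; side x0.0 y-0.0 103 0.26; side x0.0 y0.7 123 0.08; side x0.0 y0.8 179 0.09; side x0.1 y-0.1 662 0.26; side x0.1 y-0.0 267 0.26; side x0.1 y0.5 396 0.34; side x0.1 y0.6 11 0.34; side x0.2 y0.5 599 0.34; side x0.2 y0.6 659 0.36; side x0.2 y0.7 40 0.34; side x0.6 y0.2 51 0.11; side x0.6 y0.3 270 0.11; side x0.6 y0.4 159 0.11; side x0.7 y-0.2 16 0.06; side x0.7 y0.2 1044 0.17; side x0.7 y0.3 683 0.19; side x0.7 y0.4 744 0.19; side x0.8 y-0.4 1727 0.19; side x0.8 y-0.3 329 0.21; side x0.8 y-0.2 982 0.06; side x0.8 y-0.1 397 0.09; side x0.8 y-0.0 193 0.14; side x0.8 y0.1 429 0.14; side x0.8 y0.2 1024 0.17; side x0.8 y0.3 613 0.25; side x0.8 y0.4 125 0.19;
```

```bash
python3 -m crank '[[[0.8,0.6,0,-0.1],[2.4,1.9,0,-0.4],[4.2,3.2,0,-0.7],[6.0,4.6,0,-1.0],[7.8,6.0,0,-1.3],[9.6,7.4,0,-1.6],[11.4,8.8,0,-1.9],[13.2,10.2,0,-2.1],[15.0,11.6,0,-2.2],[16.6,12.8,0,-2.2],[17.5,13.5,0,-2.2],[17.8,13.7,0,-2.2]]]' 0 && python3 -m crank '[[[0,0,0,0],[0,0,0,0]]]'
python3 - <<'E'
from h import *
s=arm.get_state();im,d=arm.grab_frame("wrist");W=wrist(d,s)
print(s["t"],s["eef_pos"],s["ee_rot"])
np.savez("w1.npz",im=im,d=d,W=W)
print("jig",fit(W,d>0,(.5525,.171),.0125,.0235,.085))
for th in ("angle_bracket","jig_b"):
    for r in arm.trace(th,"wrist")[:2]:
        p=W[r["mask"]&(d>0)];print(th,r["score"],r["extent"],np.median(p,0).round(4))
cv2.imwrite("pics/w1.png",im[...,::-1])
E
```

```text
t: 2.3
eef_pos: [0.5314, 0.1607, 0.2266]
ee_rot: [3.142, -0.0, -0.154]
force: [-0.2, 0.7, 0.4]
width: 0.0877
gripper_force: 0.0
t: 2.55
eef_pos: [0.5306, 0.1636, 0.2266]
ee_rot: [-3.141, -0.0, -0.151]
force: [0.6, -0.3, -0.5]
width: 0.0878
gripper_force: 0.0
2.55 [0.5306329  0.16355428 0.22664346] [-3.14135585e+00 -5.08304905e-05 -1.51124024e-01]
jig {'n': 4007, 'z': np.float64(0.0177), 'c': array([554.8, 171.7]), 'size': (139.3, 60.1), 'yaw': -9.8}
angle_bracket 0.8 [231.8, 108.6, 29.9, 16.4] [0.5983 0.1662 0.0075]
jig_b 0.97 [219.8, 96.1, 54.3, 112.6] [0.5528 0.1722 0.0174]
jig_b 0.7 [449.3, 82.7, 45.1, 92.3] [ 0.5483 -0.1628  0.0172]
```

View pics/w1.png

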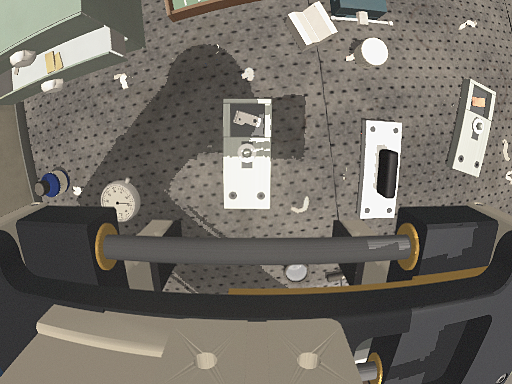

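Run:
```python
from h import *
z=np.load("w1.npz");W=z["W"];d=z["d"];im=z["im"]
print("cover",fit(W,d>0,(.508,-.003),.0105,.0215,.085)); print("grip",fit(W,d>0,(.508,-.003),.035,.056,.06))
c=np.array([.554,.1714]);a=np.radians(-9.5);q=(W[...,:2]-c)@np.array([[np.cos(a),-np.sin(a)],[np.sin(a),np.cos(a)]])
for lo,hi in ((.0205,.0235),(.0255,.032)):
    m=(d>0)&(abs(q[...,0])<.025)&(abs(q[...,1])<.02)&(W[...,2]>lo)&(W[...,2]<hi)
    p=q[m];print(lo,m.sum(),p.mean(0).round(4),p.min(0).round(4),p.max(0).round(4),np.argwhere(m).mean(0).round(1))
# bright ring in image inside jig, fitted
x0,y0=225,130
g=cv2.resize(im[y0:y0+45,x0:x0+45],(585,585),interpolation=cv2.INTER_CUBIC);cv2.imwrite("pics/pin.png",g[...,::-1])
s=arm.get_state();R=Ro.from_euler("xyz",s["ee_rot"]).as_matrix()
for X in ((.508,-.003,.2),(.508,-.003,.04+0-arm.hold_point_z)):
    print((R.T@(np.array(X)-s["eef_pos"])/.025).round(2), s["ee_rot"][2]*57.3)
```

```text
cover {'n': 2464, 'z': np.float64(0.0156), 'c': array([508.9,  -2.2]), 'size': (131.4, 53.8), 'yaw': -8.7}
grip {'n': 685, 'z': np.float64(0.0487), 'c': array([509.8,  -1.7]), 'size': (58.5, 16.6), 'yaw': -8.9}
0.0205 198 [0.0032 0.0007] [-0.0086 -0.01  ] [0.0151 0.0121] [152.6 246.3]
0.0255 71 [0.0033 0.0006] [-0.0028 -0.0052] [0.0082 0.0058] [153.1 246.2]
[0.1  6.73 1.06] -8.622125861778942
[0.1  6.74 8.22] -8.622125861778942
```

View pics/pin.png

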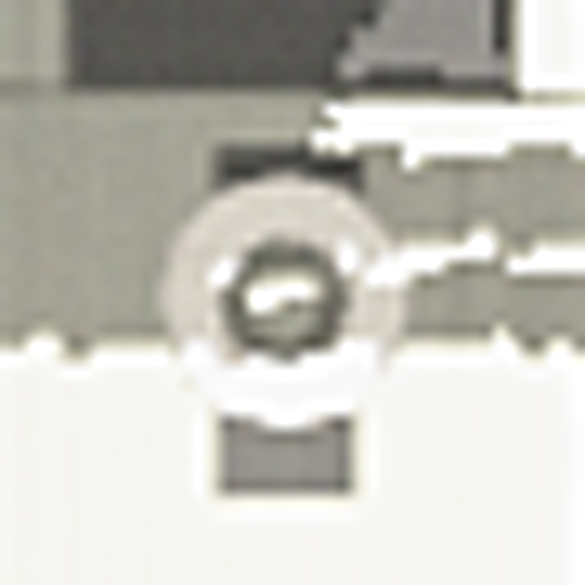

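```bash
python3 -m crank '[[[0,0.8,0,0],[0,2.4,0.4,0],[0,4.2,1.4,0],[0.1,5.7,2.8,0],[0.1,6.5,4.4,0],[0.15,6.7,5.8,0],[0.15,6.7,6.8,0],[0.15,6.7,7.0,0],[0.15,6.7,7.0,0]]]' 0
python3 - <<'E'
from h import *
s=arm.get_state();im,d=arm.grab_frame("wrist");W=wrist(d,s)
print("cover",fit(W,d>0,(.509,-.002),.0105,.0215,.085)); print("grip",fit(W,d>0,(.509,-.002),.035,.056,.06))
R=Ro.from_euler("xyz",s["ee_rot"]).as_matrix()
print((R.T@(np.array((.509,-.002,.022))-s["eef_pos"])/.025).round(2))
cv2.imwrite("pics/w2.png",im[...,::-1])
E
```

```text
t: 3.82
eef_pos: [0.5096, -0.0032, 0.052]
ee_rot: [3.141, -0.0, -0.151]
force: [-0.3, 0.2, -0.5]
width: 0.0877
gripper_force: 0.0
cover {'n': 7476, 'z': np.float64(0.0157), 'c': array([534. ,  -6.3]), 'size': (81.6, 52.6), 'yaw': -8.5}
grip {'n': 1546, 'z': np.float64(0.0491), 'c': array([522.5,  -4.5]), 'size': (32.3, 16.2), 'yaw': -8.1}
[-0.03 -0.04  1.2 ]
```

View pics/w2.png

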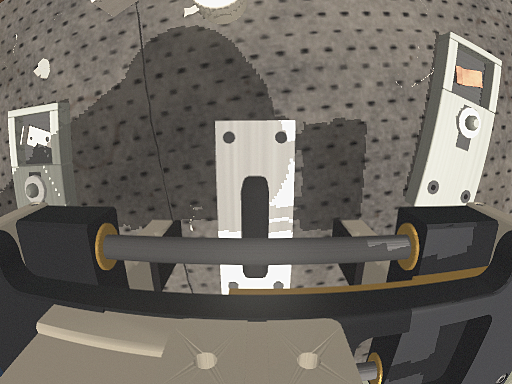

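```bash
python3 -m crank '[[[0,0,0.4,0],[0,0,0.9,0],[0,0,1.18,0],[0,0,1.18,0]]]' 0 && python3 -m crank '[[[0,0,0,0],[0,0,0,0],[0,0,0,0],[0,0,0,0],[0,0,0,0],[0,0,0,0]]]' 1 45
```

```text
t: 4.38
eef_pos: [0.5089, -0.0033, 0.0212]
ee_rot: [3.141, 0.002, -0.152]
force: [-1.0, -0.0, 0.2]
width: 0.0874
gripper_force: 0.0
t: 5.12
eef_pos: [0.5094, -0.0031, 0.0221]
ee_rot: [-3.142, -0.0, -0.152]
force: [0.9, 0.0, -0.5]
width: 0.0333
gripper_force: 0.0
```

```bash
python3 -m crank '[[[0,0,0,0],[0,0,0,0],[0,0,0,0],[0,0,0,0]]]' && python3 -m crank '[[[0,0,-0.4,0],[0,0,-1.2,0],[0,0,-2.2,0],[0,0,-2.6,0],[0,0,-2.6,0],[0,0,-2.6,0]]]'
python3 - <<'E'
from h import *
s=arm.get_state();im,d=arm.grab_frame("wrist");W=wrist(d,s)
print(s["eef_pos"],s["ee_rot"],"cover",fit(W,d>0,(.509,-.002),.0105+.065,.0215+.065,.085)); print("grip",fit(W,d>0,(.509,-.002),.1,.125,.06))
E
```

```text
t: 5.62
eef_pos: [0.5095, -0.0031, 0.0221]
ee_rot: [-3.142, -0.0, -0.152]
force: [-0.0, 0.9, -0.7]
width: 0.0158
gripper_force: 45.0
t: 6.38
eef_pos: [0.5088, -0.0033, 0.0863]
ee_rot: [3.141, 0.001, -0.152]
force: [-0.5, 0.9, -3.0]
width: 0.0156
gripper_force: 45.0
[ 0.50875869 -0.00326303  0.08627019] [ 3.14120747e+00  1.25274030e-03 -1.52108622e-01] cover {'n': 7909, 'z': np.float64(0.0798), 'c': array([544.8,  -9.7]), 'size': (57.9, 52.4), 'yaw': -8.3}
grip {'n': 1839, 'z': np.float64(0.1127), 'c': array([527. ,  -7.1]), 'size': (35.9, 22.7), 'yaw': 82.2}
```

```bash
python3 -m crank '[[[0.05,-0.5,0,0],[0.2,-1.7,0,0],[0.4,-3.2,0,0.1],[0.6,-4.7,0,0.18],[0.75,-6.1,0,0.18],[0.87,-6.9,0.2,0.18],[0.87,-7.19,0.5,0.18],[0.87,-7.19,0.8,0.18],[0.87,-7.19,0.9,0.18],[0.87,-7.19,0.9,0.18],[0.87,-7.19,0.9,0.18]]]'
python3 - <<'E'
from h import *
s=arm.get_state();im,d=arm.grab_frame("wrist");W=wrist(d,s)
print(s["eef_pos"],s["ee_rot"]);p=s["eef_pos"]
zc=p[2]-.0221+.016
print("cover",fit(W,d>0,p[:2],zc-.004,zc+.004,.085)); print("jig",fit(W,d>0,(.554,.1714),.0125,.0235,.085))
im2,d2=arm.grab_frame("side");W2=cloud("side",d2)
print("side cover",fit(W2,d2>0,p[:2],zc-.004,zc+.006,.085),"jig",fit(W2,d2>0,(.554,.1714),.0125,.0235,.085))
im3,d3=arm.grab_frame("scene");W2=cloud("scene",d3)
print("scene cover",fit(W2,d3>0,p[:2],zc-.005,zc+.004,.085))
cv2.imwrite("pics/w3.png",np.hstack([cv2.resize(im[60:300,130:390],(400,370)),cv2.resize(im2[120:220,180:290],(400,370),interpolation=cv2.INTER_CUBIC)])[...,::-1])
E
```

```text
t: 7.8
eef_pos: [0.5583, 0.1709, 0.0649]
ee_rot: [-3.141, -0.0, -0.168]
force: [-0.4, -0.2, -1.6]
width: 0.0162
gripper_force: 45.0
[0.55828241 0.17088823 0.06493734] [-3.14123546e+00 -4.34027380e-04 -1.68100322e-01]
cover {'n': 7883, 'z': np.float64(0.0586), 'c': array([594.2, 163.9]), 'size': (57.6, 52.2), 'yaw': -9.6}Traceback (most recent call last):
  File "<stdin>", line 5, in <module>
  File "h.py", line 14, in fit
    n,l,st,_=cv2.connectedComponentsWithStats(m);m=(l==1+np.argmax(st[1:,4]))&m0
                                                         ~~~~~~~~~^^^^^^^^^^
    return _wrapfunc(a, 'argmax', axis=axis, out=out, **kwds)
    return bound(*args, **kwds)
ValueError: attempt to get argmax of an empty sequence
```

```bash
python3 -m crank '[[[0,-0.03,0.15,0],[0,-0.03,0.3,0],[0,-0.03,0.45,0],[0,-0.03,0.55,0],[0,-0.03,0.62,0],[0,-0.03,0.7,0],[0,-0.03,0.7,0],[0,-0.03,0.7,0]]]'; python3 -c "
from h import *
for i in range(3):
    s=arm.get_state();arm.grab_frame('side');print(s['eef_pos'].round(4),s['force'].round(2),s['moment'].round(2))"
```

```text
t: 8.85
eef_pos: [0.5583, 0.1721, 0.0471]
ee_rot: [-3.142, -0.0, -0.167]
force: [-0.1, 0.2, -2.7]
width: 0.0159
gripper_force: 45.0
[0.5583 0.1721 0.0471] [-0.08  0.2  -2.67] [-0.1   0.02  0.  ]
[0.5583 0.1721 0.0471] [-1.24  0.26 -1.76] [ 0.03 -0.01 -0.05]
[0.5583 0.172  0.0472] [ 0.59  0.1  -1.74] [-0.07  0.03 -0.02]
```

```bash
python3 -m crank '[[[0,0,0.08,0],[0,0,0.12,0],[0,0,0.16,0],[0,0,0.2,0],[0,0,0.24,0],[0,0,0.28,0],[0,0,0.28,0],[0,0,0.28,0]]]'; python3 -c "
from h import *
for i in range(3):
    s=arm.get_state();arm.grab_frame('side');print(s['eef_pos'].round(4),s['force'].round(2),s['moment'].round(2))"
```

```text
t: 10.0
eef_pos: [0.5583, 0.172, 0.0403]
ee_rot: [-3.142, -0.0, -0.168]
force: [-2.5, -0.9, 5.4]
width: 0.0159
gripper_force: 45.0
[0.5583 0.172  0.0403] [-2.51 -0.92  5.41] [-0.26  1.03 -0.  ]
[0.5582 0.172  0.0403] [-2.85 -0.88  5.49] [-0.23  1.1   0.06]
[0.5582 0.172  0.0402] [-3.2  -0.67  4.61] [-0.28  1.07  0.01]
```

```bash
python3 -m crank '[[[-0.03,0,0.03,0],[-0.05,0,0.06,0],[-0.05,0,0.09,0],[-0.05,0,0.09,0],[-0.05,0,0.09,0]]]'; python3 -c "
from h import *
for i in range(3):
    s=arm.get_state();arm.grab_frame('side');print(s['eef_pos'].round(4),s['force'].round(2),s['moment'].round(2))
p=s['eef_pos'];zc=.034
for cam in ('side','scene'):
    im,d=arm.grab_frame(cam);W=cloud(cam,d);print(cam,fit(W,d>0,(.556,.1714),zc-.006,zc+.006,.085))
s=arm.get_state();im,d=arm.grab_frame('wrist');W=wrist(d,s);print(fit(W,d>0,(.556,.1714),zc-.006,zc+.006,.085))
"
```

```text
t: 10.78
eef_pos: [0.5582, 0.172, 0.0401]
ee_rot: [-3.141, -0.002, -0.167]
force: [-4.8, -4.3, 19.8]
width: 0.0154
gripper_force: 45.0
[0.5582 0.172  0.0401] [-4.81 -4.3  19.83] [-1.58  1.81 -0.  ]
[0.5582 0.1721 0.04  ] [-5.48 -4.75 19.59] [-1.59  1.76 -0.05]
[0.5582 0.1721 0.0401] [-5.18 -4.16 20.43] [-1.61  1.76 -0.05]
side {'n': 497, 'z': np.float64(0.0346), 'c': array([557.2, 170.4]), 'size': (132.7, 55.4), 'yaw': -8.6}
scene {'n': 629, 'z': np.float64(0.0326), 'c': array([555.5, 172.1]), 'size': (134.9, 54.7), 'yaw': -10.0}
{'n': 7917, 'z': np.float64(0.0337), 'c': array([594.1, 165. ]), 'size': (57.5, 52.4), 'yaw': -9.5}
```

```bash
python3 -c "
from h import *
print(arm.get_state()['qd'].round(3),arm.job_done())"
```

```text
the job is handed in; nothing more can be done
[-0.002  0.001 -0.001  0.002  0.001  0.002] None
```

The cover is on the pin of the left-hand jig, the one holding the angle bracket. All three cameras measured it flat on the top face. I handed the job in at about 11 s with it still gripped at 45 N and pressed down with about 20 N; no verdict came back, and I took no final check of the bracket or the bystanders.

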